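Tip two fallen cheese moulds back onto their bases

TASK

Two of the square white moulds have been knocked over and lie on their sides on the draining mat. Push against the upper rim of each with the fingertips and tip it up over the bottom edge it already rests on, so that both stand on their bases again, mouth up and ready to fill, on the spot where they lay. Do not pick them up or push them along the mat, and leave everything else where it is.

Things in the scene. Friction and masses are not known exactly. Their poses are not given: they have to be found in the camera images.
- mould_a: white perforated square mould, 110 x 110 mm outside, 85 mm base to rim, walls and base 5 mm, straight sided, one end open, about 0.2 kg, lying on one side wall, mouth facing any way along the mat. Origin: centre of the outside of its base. Its z runs from base to mouth (level while lying, up when standing); its x points up while lying. Middle of the upper rim edge, then: x 55, y 0, z 85 mm
- mould_b: white perforated square mould, 110 x 110 mm outside, 85 mm base to rim, walls and base 5 mm, straight sided, one end open, about 0.2 kg, lying on one side wall, mouth facing any way along the mat. Origin: centre of the outside of its base. Its z runs from base to mouth (level while lying, up when standing); its x points up while lying. Middle of the upper rim edge, then: x 55, y 0, z 85 mm
- mould_a_heel (a point): middle of the bottom edge that mould_a rests on and tips over (in the mould's frame: x -55 mm, y 0, z 0). Pushed level at the upper rim, against its z, with under 2 N the mould tilts about this edge, which stays on the mat; after some 30 degrees it goes over onto its base by itself
- mould_b_heel (a point): middle of the bottom edge that mould_b rests on and tips over (in the mould's frame: x -55 mm, y 0, z 0). Pushed level at the upper rim, against its z, with under 2 N the mould tilts about this edge, which stays on the mat; after some 30 degrees it goes over onto its base by itself
- mat: grey plastic draining mat with slots, fixed, 600 (x) x 740 (y) x 6 mm thick, so its top is 6 mm above the table. Origin: centre of its underside
- standing_1: bystander: white perforated square mould, 110 x 110 mm outside, 85 mm base to rim, walls and base 5 mm, straight sided, one end open, about 0.2 kg, already standing on its base, at the middle of the far side of the mat, between the fallen ones. Origin: centre of its underside, z up
- round_full: bystander: white round perforated mould, 110 mm wide, 75 mm tall, filled with cheese, at the far side of the mat, left or right. Origin: centre of its underside
- round_empty: bystander: the same round mould, empty, on the other side. Origin: centre of its underside
- jug: bystander: white measuring jug, 86 mm wide, 120 mm tall, handle out to 75 mm along its y axis, at the near side of the mat. Origin: centre of its underside
- skimmer: bystander: steel skimmer lying on the table right of the mat, disc 106 mm wide and 13 mm tall, handle 315 mm long along -x of its frame, up to 35 mm high. Origin: under the centre of the disc
- brush: bystander: white scrubbing brush lying on the table left of the mat, from -130 to 140 mm along its x axis, 52 mm wide, 44 mm tall. Origin: on the table between head and handle
Mind the look-alikes: they are no part of the job. Leave any purple look-alike of the mould_b alone.

How it is judged:
At the end, for the whole second after the job is handed in: Both fallen moulds stand at rest on their bases on the mat, mouth up and level within 0.06 rad, and the bottom edge each one tipped over is within 60 mm of where it lay (angle between each of mould_a, mould_b's own z axis and vertical below 0.06 rad and height (world z) of each of mould_a, mould_b below 0.012 m and distance of each of mould_a_heel, mould_b_heel from where it was at the start of the episode below 0.06 m and linear speed of each of mould_a, mould_b below 0.02 m/s); the robot touches nothing.
It fails at once if the bottom edge that mould_a rests on comes more than 35 mm off the mat: it was lifted, rolled onto another side or tipped the wrong way (height (world z) of mould_a_heel above 0.041 m).
It fails at once if the bottom edge that mould_b rests on comes more than 35 mm off the mat: it was lifted, rolled onto another side or tipped the wrong way (height (world z) of mould_b_heel above 0.041 m).
It fails at once if the standing square mould is moved more than 20 mm or upset (distance of standing_1 from where it was at the start of the episode above 0.02 m or angle between standing_1's own z axis and vertical above 0.3 rad).
It fails at once if a round mould is moved more than 20 mm or upset (distance of any of round_full, round_empty from where it was at the start of the episode above 0.02 m or angle between any of round_full, round_empty's own z axis and vertical above 0.3 rad).
It fails at once if the jug, skimmer or brush is moved more than 20 mm or upset (distance of any of jug, skimmer, brush from where it was at the start of the episode above 0.02 m or angle between any of jug, skimmer, brush's own z axis and vertical above 0.3 rad).
It also fails if it takes over 45 s, if anything falls off the work surface, if the arm or the gripper's body presses on something with over 40 N, if the wrist force passes 120 N, or if a joint passes its speed limit or range.

ROBOT

A 6-joint arm with a two-finger parallel gripper is mounted at the origin on the work surface. World frame = base frame: x ahead of the robot, y to its left, z up, the work surface at z = 0. Lengths are in m, angles in rad, forces in N, time in s.
With the tool pointing down it reaches from about 0.35 to 0.775 m from the base axis. Payload 7.3 kg.
Tool frame: the origin (TCP) lies at the very end of the fingers, on their centre line; the grasp point (between the pads) lies 19 mm behind it; z points along the fingers, y is the direction in which the jaws open and shut (so a half turn about z gives the same grasp; the last joint's range is limited). The gripper opens to 92 mm and grips with 3 to 60 N. Pads are 19 mm wide; open, the fingers measure 130 mm over their backs; the gripper's body (75 mm by 190 mm) begins 47 mm behind the grasp point.
Start: joints at [-1.429, 0.342, 1.524, -0, 1.275, -0.146], TCP at [0.149, -0.503, 0.227] pointing down, gripper open.
Joint ranges: [-2.53, 2.53], [-0.77, 2.02], [0.04, 2.7], [-1, 4.14], [0.28, 2.66], [-3.11, 3.11]. Speed limits (rad/s): [2.57, 2.57, 3.14, 3.14, 3.14, 3.14].

INTERFACE

Orientations are given as [roll, pitch, yaw] about the fixed x, y, z axes, in that order (R = Rz(yaw) Ry(pitch) Rx(roll)).
In Python, from cell import observe, read_camera, camera_info, hand_in gives the robot as it stands.
- The arm moves only by the tool jog_arm, never from a script. Its argument "rows" is one flat list of numbers, 5 for each row, row after row: the finger opening in mm, from 0 to 91.8, then the shift along the tool's x, y, z in mm, then the turn about the tool's z in degrees. In form: [gripper, tx, ty, tz, roll, gripper, tx, ty, tz, roll, ...]. A call has 1 to 20 rows; each row shifts and turns the commanded pose from where the row before left it, along the tool's axes as they then stand; what a row does not reach is not made up. A row lasts 1/10 s, in which the tool goes at most 50 mm and 8.59 degrees, less where a joint would pass 70% of its speed; a pose out of reach is approached as far as the arm can. A call with a gripper value outside its range is refused whole. The fingers move at their own pace and stop on an object; "grip_force" is the grip in N (left out, the last holds). Time passes only in rows, so rows that do not move let the fingers close. It gives the time, the measured TCP pose, the force and the opening at its end, in the units of the state.
- observe(): the state, without advancing time (a new reading comes with each control period).
- read_camera(name): name is "scene" or "top" or "wrist"; returns (picture, depth): 480x640x3 uint8, red, green, blue; 480x640 float32, m along the optical axis (not along the pixel's ray), 0 where there is no reading.
- camera_info(name): a dict with "fx", "fy", "cx", "cy" (pixels), "extrinsics" (4x4, takes a point from camera to world coordinates); the wrist camera has in their place "tool_from_camera" (4x4, takes a point from camera to tool coordinates, whose origin is the TCP and whose axes are the flange's). Camera axes: x right, y up, looking along -z (the intrinsics and any distortion apply to the point x, -y, -z); pixel columns grow to the right and rows downward; lengths in m; the calibration is good to about 2 mm. The wrist camera is an equidistant fisheye: a pixel r from the principal point sees the ray r / f radians off the axis. A picture is of the moment at which its call begins: read the wrist's pose just before it. camera_info takes no time and is no camera call.
- hand_in(): hands the job in, once; it reports no verdict.
The state is a dict: "time": time; "qpos": joint angles; "qvel": joint speeds; "joint_efforts": joint torques, N m; "tool_pos": TCP position; "tool_rot": TCP orientation; "contact_force": force on the tool from outside, world axes, zero at the start; "torque": the same for the moment, N m; "opening": finger opening in m.
Only numpy, scipy, OpenCV 4.12 (cv2) and the standard library are available. Lean on these libraries where they do the work, as an engineer would, in place of code of your own. Each camera call takes 0.05 s, during which the arm holds its last target. There are 200 camera calls.

## Working session

There is one attempt and no reset: what is moved stays moved. The work goes in short steps, Python scripts to look and compute and a tool call to move; the robot and the scene stay as the last step left them, time stands still between calls to the robot, and variables do not carry over. Pictures are saved under pics/ and viewed, about 8 in all and at most 12, crops included, and the job is handed in when it is done.

Besides the shell and the picture viewer there is one more tool, called after "Request:" by a JSON object that holds its "name" and its "arguments", one argument or row to a line. jog_arm: Moves the arm, as the interface text tells. Its arguments: {"type":"object","properties":{"rows":{"type":"array","items":{"type":"number"}},"grip_force":{"type":"number"}},"required":["rows"]}

```bash
mkdir -p pics; cat > h.py <<'E'
from cell import *
import numpy as np, cv2
def world(name,d):
    c=camera_info(name);E=np.array(c["extrinsics"])
    v,u=np.mgrid[:480,:640]
    P=np.stack([(u-c["cx"])/c["fx"]*d,-(v-c["cy"])/c["fy"]*d,-d],-1)
    return P@E[:3,:3].T+E[:3,3]
E
python3 - <<'E'
from h import *
o=observe();print(o["time"],o["tool_pos"],o["tool_rot"])
for n in("top","scene"):
    p,d=read_camera(n);cv2.imwrite(f"pics/{n}0.png",p[...,::-1]);np.savez(f"{n}0.npz",p=p,d=d)
    print({k:v for k,v in camera_info(n).items()})
E
```

```text
0.0 [ 0.14897065 -0.5030011   0.22604888] [-3.14007462e+00 -2.25913313e-04  2.87801701e-01]
{'fx': 478.7448250897932, 'fy': 478.7448250897932, 'cx': 332.3321998679816, 'cy': 240.88576760189736, 'extrinsics': array([[ 0.02063896,  0.99655178, -0.08036525,  0.43205446],
       [-0.99972882,  0.01970386, -0.01241142, -0.00719268],
       [-0.01078512,  0.08059962,  0.99668821,  1.16097236],
       [ 0.        ,  0.        ,  0.        ,  1.        ]])}
{'fx': 439.1461889596793, 'fy': 439.1461889596793, 'cx': 319.66994874980367, 'cy': 239.3937142518385, 'extrinsics': array([[-0.4531945 , -0.66867912,  0.58947687,  1.14429807],
       [ 0.89137023, -0.34631665,  0.29244468,  0.3259135 ],
       [ 0.008594  ,  0.65797645,  0.75298946,  0.87373027],
       [ 0.        ,  0.        ,  0.        ,  1.        ]])}
```

View pics/top0.png

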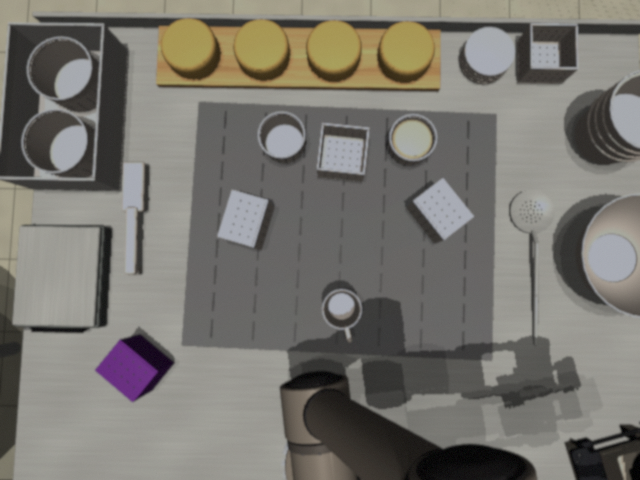

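View pics/scene0.png

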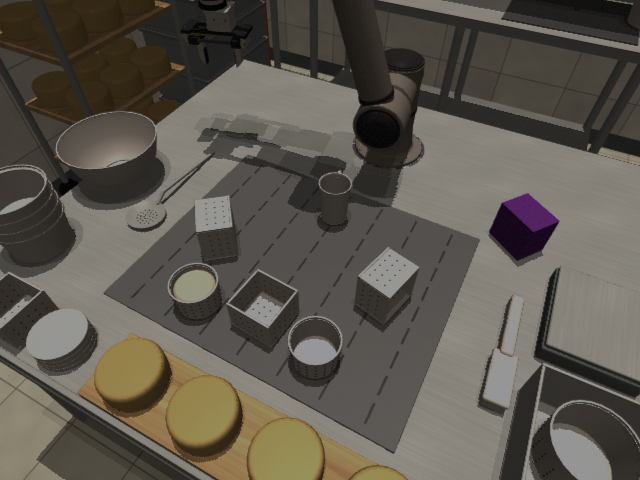

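Candidates at top-view pixels: fallen (243,219) and (443,209). Look-alikes are the standing mould (343,150), a mould off the mat (552,45) and the purple one (133,368). The two white moulds lying on the mat fit the description. Next I'll measure them and check both in one close crop.

```bash
python3 - <<'E'
from h import *
z=np.load("top0.npz");p,d=z["p"],z["d"];W=world("top",d)
for n,(u,v) in dict(L=(243,219),R=(443,209)).items():
    m=((abs(W[...,2]-.116)<.012)&(d>0)).astype(np.uint8);m[:v-50]=0;m[v+50:]=0;m[:,:u-50]=0;m[:,u+50:]=0
    q=W[m>0];(c,s,a)=cv2.minAreaRect(q[:,:2].astype(np.float32)*1000)
    print(n,len(q),q.mean(0).round(4),np.round(c,1),np.round(s,1),round(a,1),"corners",cv2.boxPoints((c,s,a)).round(0).tolist())
# heights of everything on the mat
for n,(u,v) in dict(stand=(343,150),rf=(412,138),re=(282,136),jug=(341,308)).items():
    w=W[v-38:v+38,u-38:u+38].reshape(-1,3);w=w[w[:,2]>.05];print(n,np.percentile(w,[2,98],axis=0).round(3).tolist())
s=np.load("scene0.npz")["p"][...,::-1]; t=p[...,::-1]
f=lambda i,x,y:cv2.resize(i[y-48:y+48,x-48:x+48],(384,288+96),interpolation=cv2.INTER_CUBIC)
g=lambda i,x,y:cv2.resize(i[y-48:y+48,x-60:x+60],(375,300),interpolation=cv2.INTER_CUBIC)
im=np.vstack([np.hstack([g(s,387,285),g(s,215,230)]),np.hstack([g(t,243,219),g(t,443,209)])])
cv2.imwrite("pics/crop.png",cv2.convertScaleAbs(im,alpha=1.4))
E
```

```text
L 1937 [0.5636 0.2042 0.1159] [564.3 205.4] [ 86.4 109.9] 74.9 corners [[500.0, 178.0], [606.0, 149.0], [629.0, 233.0], [522.0, 261.0]]
R 1972 [ 0.5929 -0.2354  0.1159] [ 593.9 -236.2] [110.1  86.2] 38.7 corners [[524.0, -237.0], [578.0, -304.0], [664.0, -235.0], [610.0, -168.0]]
stand [[0.432, -0.068, 0.051], [0.787, 0.043, 1.161]]
rf [[0.711, -0.224, 0.056], [0.813, -0.122, 0.084]]
re [[0.432, -0.007, 0.051], [0.817, 0.181, 1.161]]
jug [[0.307, -0.057, 0.053], [0.432, 0.023, 1.161]]
```

View pics/crop.png

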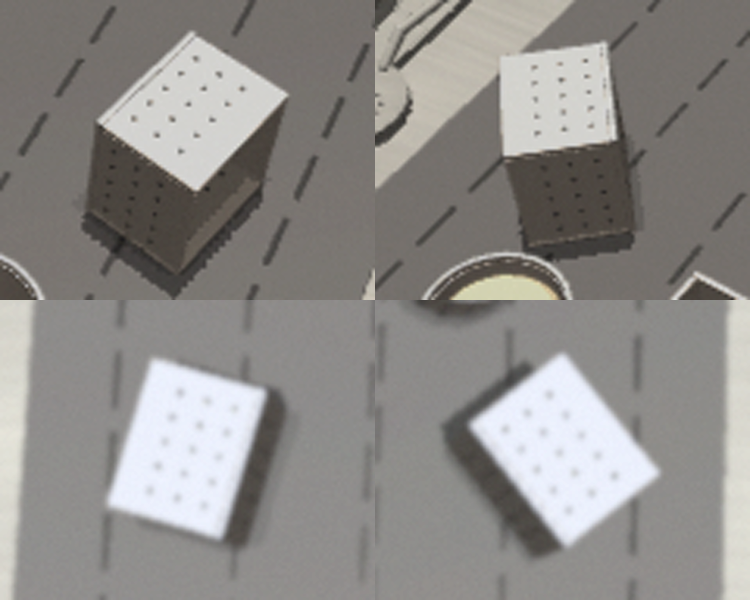

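```bash
python3 - <<'E'
from h import *
for cam in("top","scene"):
    z=np.load(cam+"0.npz");W=world(cam,z["d"]).reshape(-1,3)
    for n,c,a in(("L",(.5643,.2054),74.9),("R",(.5939,-.2362),38.7+90)):
        t=np.radians(a);ax=np.array([np.cos(t),np.sin(t)]);r=W[:,:2]-c
        s=r@ax;l=r@[-ax[1],ax[0]]
        for sg in(1,-1):
            k=(abs(l)<.045)&(W[:,2]>.02)&(W[:,2]<.1)&(s*sg>-.04)&(s*sg<.06)
            print(cam,n,"dir",sg*ax.round(2),k.sum(),np.histogram(s[k]*sg*1000,[-40,-20,0,20,35,40,46,60])[0])
E
```

```text
top L dir [0.26 0.97] 0 [0 0 0 0 0 0 0]
top L dir [-0.26 -0.97] 236 [  0   0   0   0   0 236   0]
top R dir [-0.63  0.78] 293 [  0   0   0   0   0 293   0]
top R dir [ 0.63 -0.78] 0 [0 0 0 0 0 0 0]
scene L dir [0.26 0.97] 0 [0 0 0 0 0 0 0]
scene L dir [-0.26 -0.97] 0 [0 0 0 0 0 0 0]
scene R dir [-0.63  0.78] 53 [ 0  0  0  0  0 53  0]
scene R dir [ 0.63 -0.78] 0 [0 0 0 0 0 0 0]
```

Both inner faces are solid bases, so the mouths face outward: L along (0.26, 0.97) and R along (0.63, -0.78). I'll start with R: move to the front of its mouth at safe height, then turn.

Request:
{"name": "jog_arm", "arguments": {
  "rows": [40,33,-3.5,0,0,40,33,-3.5,0,0,40,33,-3.5,0,0,40,33,-3.5,0,0,40,33,-3.5,0,0,40,33,-3.5,0,0,40,33,-3.5,0,0,40,33,-3.5,0,0,40,33,-3.5,0,0,40,33,-3.5,0,0,40,33,-3.5,0,0,40,33,-3.5,0,0,40,33,-3.5,0,0,40,33,-3.5,0,0,40,33,-3.5,0,0,40,33,-3.5,0,0]
}}

```text
time: 1.7
tool_pos: [0.6404, -0.299, 0.2261]
tool_rot: [-3.141, 0.001, 0.288]
contact_force: [0.5, -0.6, 1.1]
opening: 0.0399
```

Request:
{"name": "jog_arm", "arguments": {
  "rows": [40,0,0,0,7.5,40,0,0,0,7.5,40,0,0,0,7.5,40,0,0,0,7.5,40,0,0,0,7.5,40,0,0,0,7.5,40,0,0,0,7.5,40,0,0,0,7.5,40,0,0,0,7.5,40,0,0,0,0]
}}

```text
time: 2.7
tool_pos: [0.6392, -0.2997, 0.226]
tool_rot: [3.141, 0.001, -0.891]
contact_force: [-0.3, 1.1, 1.1]
opening: 0.0395
```

Request:
{"name": "jog_arm", "arguments": {
  "rows": [40,0,-4.7,32,0,40,0,0,32,0,40,0,0,32,0,40,0,0,32,0,40,0,0,0,0]
}}

```text
time: 3.2
tool_pos: [0.6402, -0.2952, 0.0929]
tool_rot: [3.138, 0.01, -0.887]
contact_force: [-1.1, -0.6, -0.0]
opening: 0.0399
```

```bash
python3 - <<'E'
from h import *
print(observe()["tool_pos"],observe()["contact_force"])
p,d=read_camera("wrist");cv2.imwrite("pics/w1.png",p[...,::-1])
E
```

```text
[ 0.6402321  -0.29523098  0.09291319] [-1.07300574 -0.61814066 -0.01124831]
```

View pics/w1.png

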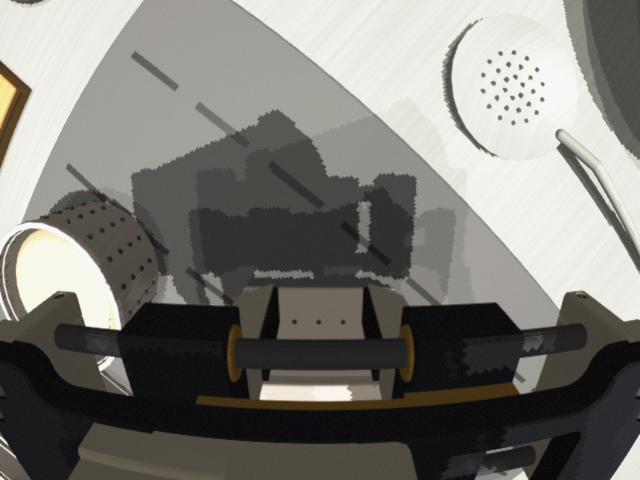

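The wrist view shows the open mouth, with the perforated inside of the lower wall between the fingers at (320,315). Round_full at (80,290) is well below the gripper body. Pushing now.

Request:
{"name": "jog_arm", "arguments": {
  "rows": [40,-8,0,0,0,40,-6,0,0,0,40,-4,0,0,0,40,-4,0,0,0,40,-4,0,0,0,40,-4,0,0,0,40,-4,0,0,0,40,-4,0,0,0,40,-4,0,0,0,40,-4,0,0,0]
}}

```text
time: 4.25
tool_pos: [0.6138, -0.2608, 0.0986]
tool_rot: [3.141, 0.0, -0.89]
contact_force: [0.2, 0.1, -0.1]
opening: 0.0401
```

```bash
python3 - <<'E'
from h import *
o=observe();print(o["tool_pos"],o["contact_force"])
p,d=read_camera("scene");q,_=read_camera("top")
cv2.imwrite("pics/s2.png",np.hstack([cv2.resize(p[150:300,130:330,::-1],(400,300)),cv2.resize(q[140:290,360:560,::-1],(400,300))]))
E
```

```text
[ 0.6138167  -0.26081889  0.09856837] [ 0.15310242  0.11142934 -0.06314708]
```

View pics/s2.png

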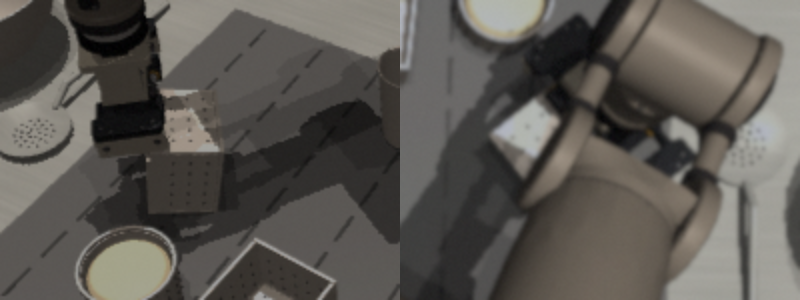

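```bash
cat >> h.py <<'E'
def prof(W,c,a):
    W=W.reshape(-1,3);t=np.radians(a);ax=np.array([np.cos(t),np.sin(t)]);r=W[:,:2]-c;s=r@ax;l=r@[-ax[1],ax[0]]
    for lo in np.arange(.012,.15,.012):
        k=(abs(l)<.055)&(abs(s)<.17)&(W[:,2]>lo)&(W[:,2]<lo+.012)&(s<.02)
        if k.sum()>3: print("z",round(lo*1000),k.sum(),"s pct5/50/95",(np.percentile(s[k],[5,50,95])*1000).round())
E
python3 - <<'E'
from h import *
for n in("top","scene"):
    p,d=read_camera(n);print(n);prof(world(n,d),(.5939,-.2362),-51.3)
E
```

```text
top
z 12 11 s pct5/50/95 [-150.  -96.  -62.]
z 108 349 s pct5/50/95 [-64. -51. -31.]
z 120 382 s pct5/50/95 [-40. -17.   3.]
scene
z 12 57 s pct5/50/95 [-41. -11.  11.]
z 24 65 s pct5/50/95 [-42. -15.  16.]
z 36 78 s pct5/50/95 [-46. -15.  16.]
z 48 77 s pct5/50/95 [-47. -19.  14.]
z 60 80 s pct5/50/95 [-49. -17.  14.]
z 72 87 s pct5/50/95 [-53. -18.  15.]
z 84 94 s pct5/50/95 [-55. -22.  16.]
z 96 95 s pct5/50/95 [-59. -24.  14.]
z 108 489 s pct5/50/95 [-63. -47.   2.]
z 120 502 s pct5/50/95 [-36. -15.   2.]
```

It tilts about its heel as intended: about 12° so far, with the heel still at s≈-42 mm. I'll push on.

Request:
{"name": "jog_arm", "arguments": {
  "rows": [40,-4,0,-0.5,0,40,-4,0,-0.5,0,40,-4,0,-0.5,0,40,-4,0,-0.5,0,40,-4,0,-0.5,0,40,-4,0,-0.5,0,40,-4,0,-0.5,0,40,-4,0,-0.5,0,40,-4,0,-0.5,0,40,-4,0,-0.5,0,40,-4,0,-0.5,0,40,-4,0,-0.5,0,40,-4,0,-0.5,0,40,0,0,0,0,40,0,0,0,0]
}}

```text
time: 5.95
tool_pos: [0.5814, -0.2207, 0.1053]
tool_rot: [3.142, -0.0, -0.89]
contact_force: [0.1, -0.1, 0.0]
opening: 0.04
```

```bash
python3 - <<'E'
from h import *
print(observe()["tool_pos"])
for n in("top","scene"):
    p,d=read_camera(n);print(n);prof(world(n,d),(.5939,-.2362),-51.3)
E
```

```text
[ 0.5814486  -0.22073694  0.10529374]
top
z 12 323 s pct5/50/95 [-154. -103.  -51.]
z 24 49 s pct5/50/95 [-154. -130.  -49.]
z 36 43 s pct5/50/95 [-154. -154.  -48.]
z 48 46 s pct5/50/95 [-154. -154.  -48.]
z 60 53 s pct5/50/95 [-154. -154.  -48.]
z 72 48 s pct5/50/95 [-154. -154.  -48.]
z 84 228 s pct5/50/95 [-154. -132.  -46.]
scene
z 12 271 s pct5/50/95 [-147.  -99.  -52.]
z 24 226 s pct5/50/95 [-145.  -96.  -50.]
z 36 240 s pct5/50/95 [-148.  -97.  -50.]
z 48 252 s pct5/50/95 [-149.  -99.  -52.]
z 60 238 s pct5/50/95 [-148. -100.  -52.]
z 72 252 s pct5/50/95 [-148. -100.  -51.]
z 84 326 s pct5/50/95 [-152. -108.  -47.]
z 108 4 s pct5/50/95 [-27. -23. -19.]
```

R stands on its base (s from -154 to -44, rim at 91 mm). Next I'll raise, turn and move to L.

Request:
{"name": "jog_arm", "arguments": {
  "rows": [40,0,0,-30,0,40,0,0,-30,0,40,0,0,-30,0,40,0,0,-30,0,40,0,0,0,-7.9,40,0,0,0,-7.9,40,0,0,0,-7.9,40,0,0,0,-7.9,40,0,0,0,-7.9,40,0,0,0,-7.9,40,0,0,0,-7.9,40,0,0,0,-7.9,40,0,0,0,-7.9,40,0,0,0,-7.9,40,0,0,0,-7.9,40,0,0,0,-7.9,40,0,0,0,-7.9,40,0,0,0,-7.9,40,0,0,0,-7.9,40,0,0,0,-7.4]
}}

```text
time: 8.05
tool_pos: [0.5815, -0.2209, 0.2251]
tool_rot: [-3.142, 0.0, 1.312]
contact_force: [0.3, 0.4, 0.8]
opening: 0.0398
```

Request:
{"name": "jog_arm", "arguments": {
  "rows": [40,30.3,-8,0,0,40,30.3,-8,0,0,40,30.3,-8,0,0,40,30.3,-8,0,0,40,30.3,-8,0,0,40,30.3,-8,0,0,40,30.3,-8,0,0,40,30.3,-8,0,0,40,30.3,-8,0,0,40,30.3,-8,0,0,40,30.3,-8,0,0,40,30.3,-8,0,0,40,30.3,-8,0,0,40,30.3,-8,0,0,40,30.3,-8,0,0,40,30.3,-8,0,0,40,0,0,0,0]
}}

```text
time: 9.75
tool_pos: [0.5836, 0.2844, 0.2247]
tool_rot: [-3.141, -0.001, 1.311]
contact_force: [0.8, -1.5, 0.1]
opening: 0.0401
```

Request:
{"name": "jog_arm", "arguments": {
  "rows": [40,0,2,32,0,40,0,0,32,0,40,0,0,32,0,40,0,0,31,0,40,0,0,0,0,40,-10,0,0,0,40,-8,0,0,0,40,-4,0,0,0,40,-4,0,0,0,40,-4,0,0,0,40,-4,0,0,0,40,-4,0,0,0,40,-4,0,0,0,40,-4,0,0,0,40,-4,0,0,0]
}}

```text
time: 11.25
tool_pos: [0.5729, 0.2315, 0.098]
tool_rot: [-3.141, 0.0, 1.307]
contact_force: [0.7, 0.4, 0.6]
opening: 0.0402
```

```bash
python3 - <<'E'
from h import *
print(observe()["tool_pos"])
for n in("top","scene"):
    p,d=read_camera(n);print(n);prof(world(n,d),(.5643,.2054),74.9)
E
```

```text
[0.57294344 0.23154759 0.09803111]
top
z 12 9 s pct5/50/95 [-135. -103.  -25.]
z 108 689 s pct5/50/95 [-65. -52. -33.]
z 120 987 s pct5/50/95 [-40. -17.   3.]
z 132 10 s pct5/50/95 [-6.  4. 17.]
scene
z 12 84 s pct5/50/95 [-41.   1.  18.]
z 24 89 s pct5/50/95 [-44.  11.  19.]
z 36 52 s pct5/50/95 [-49. -15.  14.]
z 48 58 s pct5/50/95 [-50. -14.  16.]
z 60 69 s pct5/50/95 [-53. -13.  16.]
z 72 66 s pct5/50/95 [-54. -21.  16.]
z 84 72 s pct5/50/95 [-59. -21.  14.]
z 96 71 s pct5/50/95 [-62. -29.  16.]
z 108 443 s pct5/50/95 [-67. -54. -37.]
z 120 88 s pct5/50/95 [-45. -36.   7.]
z 132 5 s pct5/50/95 [11. 16. 17.]
```

L tilts about its heel in the same way.

Request:
{"name": "jog_arm", "arguments": {
  "rows": [40,-4,0,-0.5,0,40,-4,0,-0.5,0,40,-4,0,-0.5,0,40,-4,0,-0.5,0,40,-4,0,-0.5,0,40,-4,0,-0.5,0,40,-4,0,-0.5,0,40,-4,0,-0.5,0,40,-4,0,-0.5,0,40,-4,0,-0.5,0,40,-4,0,-0.5,0,40,-4,0,-0.5,0,40,-4,0,-0.5,0,40,0,0,0,0,40,0,0,0,0]
}}

```text
time: 12.85
tool_pos: [0.5596, 0.1816, 0.1047]
tool_rot: [3.141, -0.0, 1.307]
contact_force: [0.8, -0.1, -0.2]
opening: 0.0398
```

```bash
python3 - <<'E'
from h import *
print(observe()["tool_pos"])
for n in("top","scene"):
    p,d=read_camera(n);print(n);prof(world(n,d),(.5643,.2054),74.9)
E
```

```text
[0.55961323 0.18161365 0.1047459 ]
top
z 12 599 s pct5/50/95 [-138.  -93.  -48.]
z 24 84 s pct5/50/95 [-153.  -56.  -47.]
z 36 80 s pct5/50/95 [-153.  -56.  -47.]
z 48 85 s pct5/50/95 [-153.  -66.  -47.]
z 60 73 s pct5/50/95 [-153.  -71.  -47.]
z 72 81 s pct5/50/95 [-153.  -67.  -47.]
z 84 404 s pct5/50/95 [-152. -107.  -45.]
scene
z 12 186 s pct5/50/95 [-149.  -73.  -43.]
z 24 151 s pct5/50/95 [-149.  -69.  -43.]
z 36 177 s pct5/50/95 [-149. -124.  -43.]
z 48 189 s pct5/50/95 [-149. -129.  -43.]
z 60 205 s pct5/50/95 [-149. -131.  -43.]
z 72 206 s pct5/50/95 [-149. -134.  -44.]
z 84 301 s pct5/50/95 [-152. -135.  -46.]
z 108 13 s pct5/50/95 [-14. -13. -13.]
z 120 13 s pct5/50/95 [-14. -13. -12.]
z 132 4 s pct5/50/95 [-23. -21. -19.]
z 144 13 s pct5/50/95 [-21. -16. -13.]
```

L is upright as well. I'll retreat upward and check the whole scene.

Request:
{"name": "jog_arm", "arguments": {
  "rows": [40,0,0,-30,0,40,0,0,-30,0,40,0,0,-30,0,40,0,0,-30,0,40,30,0,0,0,40,30,0,0,0,40,30,0,0,0,40,30,0,0,0,40,0,0,0,0,40,0,0,0,0]
}}

```text
time: 13.95
tool_pos: [0.5905, 0.2979, 0.224]
tool_rot: [-3.141, 0.001, 1.308]
contact_force: [0.0, -0.1, 0.6]
opening: 0.0397
```

```bash
python3 - <<'E'
from h import *
o=observe();print(o["time"],o["tool_pos"],o["contact_force"])
p,d=read_camera("top");cv2.imwrite("pics/end.png",p[...,::-1]);W=world("top",d)
for n,c,a in(("L",(.5643,.2054),74.9),("R",(.5939,-.2362),-51.3)):
    t=np.radians(a);ax=np.array([np.cos(t),np.sin(t)]);r=W[...,:2]-c;s=r@ax;l=r@[-ax[1],ax[0]]
    k=(abs(s+.098)<.07)&(abs(l)<.07)&(W[...,2]>.084)&(W[...,2]<.1)
    q=W[k];A=np.c_[q[:,:2],np.ones(len(q))];f=np.linalg.lstsq(A,q[:,2],rcond=None)[0]
    print(n,k.sum(),"s",np.percentile(s[k],[1,99]).round(3),"l",np.percentile(l[k],[1,99]).round(3),"z",q[:,2].mean().round(4),"tilt",np.hypot(*f[:2]).round(3))
E
```

```text
13.95 [0.59051512 0.29790515 0.22404143] [ 0.01266836 -0.10547635  0.64319424]
L 451 s [-0.153 -0.043] l [-0.055  0.055] z 0.0906 tilt 0.003
R 462 s [-0.154 -0.044] l [-0.055  0.055] z 0.0904 tilt 0.002
```

View pics/end.png

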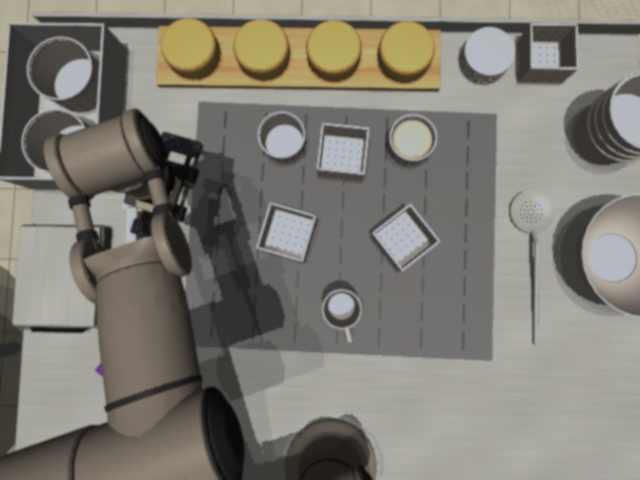

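Both moulds stand mouth up, at pixels (287,232) and (405,238). The standing mould, both round moulds, the jug and the skimmer are at their old pixels. The arm hides the brush, but the gripper stayed at or above about 0.22 m over it.

```bash
python3 -c "from cell import *;print(hand_in())"
```

```text
the job is handed in; nothing more can be done
None
```

Both fallen moulds now stand on their bases, mouth up, and the job was handed in at about 14 s of the 45 s allowed. I pushed each one level at its upper rim with two partly open fingertips, and it tipped over its own heel edge.

- **Moulds:** the last top-camera check put both rims at 90–91 mm, tilted about 0.003 rad. Both heel edges are within about 1–2 mm of where they lay.
- **Bystanders:** the standing mould, both round moulds, the jug and the skimmer show at their original pixels. The arm hid the brush and most of the purple look-alike in the last picture, so I did not see them. The fingertips were never lower than about 0.22 m near the brush.
- **Contact:** the gripper was clear of everything at the end. The force readings after each move stayed around 1 N (at most 2 N).

No check failed or disagreed.

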